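# Close a smartwatch in the bonding press and hold the pressure

## Robot

A 6-joint arm with a two-finger parallel gripper is mounted at the origin on the work surface. World frame = base frame: x ahead of the robot, y to its left, z up, the work surface at z = 0. Lengths are in mm, angles in rad, forces in N, time in s.
With the tool pointing down it reaches from about 300 to 875 mm from the base axis. Payload 6.4 kg.
Tool frame: the origin (TCP) lies between the finger pads, 19 mm behind the fingertips; this is the grasp point; z points along the fingers, y is the line along which they close (so a half turn about z gives the same grasp; the last joint's range is limited). The gripper opens to 85 mm and grips with 20 to 120 N. Pads are 22 mm wide; open, the fingers measure 114 mm over their backs; the gripper's body (76 mm by 85 mm) begins 54 mm behind the grasp point. The pads swing forward as they close: fully open they stand 13 mm farther back than shut.
Start: joints at [1.001, 0.181, 1.607, -0, 1.354, -0.206], TCP at [204.591, 537.386, 249.988] pointing down, gripper open.
Joint ranges: [-2.99, 2.99], [-0.89, 2.07], [0.3, 2.58], [-1.14, 4.28], [0, 2.63], [-3.12, 3.12]. Speed limits (rad/s): [2.57, 2.57, 3.01, 3.14, 3.14, 3.14].

## Interface

Orientations are given as a unit quaternion [w, x, y, z].
In Python, from cell import robot gives the robot as it stands.
- The arm moves only by the tool step_arm, never from a script. Its arguments are lists of equal length, an entry for each row: "xyz": the shift along the tool's x, y, z in mm, a list of three; "rot": the turn, a rotation vector about the tool's x, y, z in degrees, a list of three; "fingers": the closure, from -1 (fully open) to 1 (shut). In form: {"xyz": [[tx, ty, tz], ...], "rot": [[wx, wy, wz], ...], "fingers": [fingers, ...]}. A call has 1 to 10 rows; each row shifts and turns the commanded pose from where the row before left it, along the tool's axes as they then stand; what a row does not reach is not made up. A row lasts 1/12 s, in which the tool goes at most 41.7 mm and 7.16 degrees, less where a joint would pass 70% of its speed; a pose out of reach is approached as far as the arm can. A call is refused whole if a number of a shift passes 41.7 or a number of a turn 7.16, either way. A call with a gripper value outside its range is refused whole. The fingers move at their own pace and stop on an object; the grip force is fixed at half the most. Time passes only in rows, so rows that do not move let the fingers close. It gives the time, the measured TCP pose, the force, the opening and the grip force at its end, in the units of the state.
- robot.state(): the state, without advancing time (a new reading comes with each control period).
- robot.camera(name): name is "scene" or "top" or "wrist"; returns a dict with "pixels" (384x512x3 uint8, red, green, blue), "depth" (384x512 float32, mm along the optical axis (not along the pixel's ray), 0 where there is no reading), "fov_y" (degrees; the focal length in pixels is half the picture's height over the tangent of half this angle, whatever the lens; pixels are square), "cx", "cy" (the principal point, pixels), "extrinsics" (4x4, takes a point from world to camera coordinates). Camera axes: x right, y up, looking along -z (the intrinsics and any distortion apply to the point x, -y, -z); pixel columns grow to the right and rows downward; lengths in mm; the calibration is good to about 2 mm. A picture is of the moment at which its call begins.
- robot.job_done(): hands the job in; it is judged then, once.
The state is a dict: "time": time; "joints": joint angles; "joint_vel": joint speeds; "joint_torque": joint torques, N m; "eef_pos": TCP position; "orientation": TCP orientation; "contact_force": force on the tool from outside, world axes, zero at the start; "moment": the same for the moment, N m; "gripper_width": finger opening in mm; "finger_force": force on a finger pad.
Only numpy, scipy, OpenCV 4.12 (cv2) and the standard library are available. Lean on these libraries where they do the work, as an engineer would, in place of code of your own. Each camera call takes 0.05 s, during which the arm holds its last target. There are 200 camera calls.

## Task

Close up the smartwatch in the bonding press: set the loose watch back, dark sensor side up, gently onto the open watch case so that it sits seated and level all round, and let go of it. Then swing the press's sprung yoke down by its grip bar until the orange foot presses on the back and its spring plunger is pushed in about half of its 12 mm travel, never so far that it bottoms out, and finish while holding the bar steady right there, since the yoke springs open when let go. Leave the screw dish, bottle, screwdriver and tweezers where they are.

Things in the scene. Friction and masses are not known exactly. Their poses are not given: they have to be found in the camera images.
- cover: Loose watch back: round steel flange 44 mm across, 4 mm thick; dark sensor window (31 mm across, 2 mm high) on top; tapered gold spigot below, 3 mm deep (33 mm across at the flange, 29 at its foot). 22 g. Origin: centre of the flange's underside; z up through the window. Lies spigot down on the blue cushion, flange 21 to 25 mm above the bench. Any yaw will do; grip it across the flange.
- cushion: Fixed round blue casing cushion under the watch back, left or right of the press: 18 mm high, 38 mm across (60 mm at its foot, lowest 6 mm), so the flange overhangs it by about 3 mm all round and fingers can reach past it. Origin: centre of its underside, on the bench.
- press: Fixed clamshell bonding press: aluminium base plate 165 x 130 mm, its top 14 mm above the bench. Origin: on the bench under the plate's middle; x points from its front (robot side) to the hinge at the back, y to its left, z up. The watch case lies face down, open side up, on a white post at x = -25 mm; the hinge is at x = +75 mm.
- rim (a point): Centre of the case's open mouth at rim height, 45 mm above the bench. Dark steel case, 42 mm outside, 36 mm bore, 8 mm deep: the spigot enters the bore, the flange rests on the rim (seated = watch back's origin here). Lugs and nest cheeks are on the press's +x and -x sides, 4 mm or more below the rim; +y and -y sides are free for fingers to 25 mm down. Open yoke: nothing above within 75 mm.
- hinge (a point): Middle of the yoke's hinge axis, 72 mm above the bench; the axis runs along the press's y.
- yoke (a joint): Yoke angle, rad: 0 = open (10 degrees past upright, leaning back; starts and springs back there), 1.75 = level, swung forward over the case. Two blue side arms (47 mm either side of the middle, 8 mm thick) carry a cross block with the plunger 100 mm from the hinge and the grip bar at 190 mm. On a seated watch back the foot touches at 1.69, the plunger is half in at 1.75 and bottomed at 1.81.
- grip (a point): Middle of the grip bar, 190 mm from the hinge axis: open, 259 mm above the bench and 34 mm behind the hinge; level (plunger half in on a seated watch back), 72 mm above the bench. There, 19 mm of bar movement is 10 mm of plunger travel. The return spring alone takes 1.5 to 4 N at the bar.
- handle: The grip bar: black rubber sleeve with red end rings, 18 mm thick, 78 mm long between the side arms, along the press's y, turning freely on its own axis (its orientation spins: take directions from the press). Origin at its middle. It can be pinched from above, fingers before and behind it, and kept pinched with the tool pointing down through the whole swing.
- plunger (a joint): How far the sprung plunger is pushed into the cross block, m: 0 = out, 0.006 = half in, 0.012 = bottomed. At the foot it takes 6 N to start, 13 N at half, 20 N at the bottom; with the return spring about 11 N at the bar at half. A steel pin with a red ring rises from the cross block's top by the same amount.
- foot (a point): Tip of the plunger's domed orange foot (24 mm across), which presses on the middle of the watch back.
- dish: Bystander: round steel screw dish, 72 mm across, 16 mm high, on the other side of the press from the blue cushion. Origin under its centre. Leave alone.
- bottle: Bystander: white dropper bottle, 40 mm across, 112 mm tall. Origin under its centre. Leave alone.
- driver: Bystander: small screwdriver with a red handle, about 150 mm long, lying on the bench. Leave alone.
- tweezers: Bystander: steel tweezers, 125 mm long, 8 mm high, lying on the bench. Leave alone.

How it is judged:
By the outcome, as a careful person would: the job done as asked, in the order asked, and still so for the second after the job is handed in, while the arm keeps its last pose, push and grip.
It also fails if it takes over 58 s, if anything falls off the work surface, if the arm or the gripper's body presses on something with over 40 N, if the wrist force passes 120 N, or if a joint passes its speed limit or range.

## Working session

There is one attempt and no reset: what is moved stays moved. The work goes in short steps, Python scripts to look and compute and a tool call to move; the robot and the scene stay as the last step left them, time stands still between calls to the robot, and variables do not carry over. Pictures are saved under pics/ and viewed, at most 10 in all, crops included, and the job is handed in when it is done.

Besides the shell and the picture viewer there is one more tool, called after ">>>" by a JSON object that holds its "fn" and its "kwargs". step_arm: Moves the arm, as the interface text tells. Its arguments: {"type":"object","properties":{"xyz":{"type":"array"},"rot":{"type":"array"},"fingers":{"type":"array"}},"required":["xyz","rot","fingers"]}

```bash
mkdir -p pics; cat > h.py <<'E'
import numpy as np, cv2, pickle
from cell import robot
def grab(n,tag):
    c=robot.camera(n); pickle.dump(c,open(f'pics/{tag}.pkl','wb'))
    cv2.imwrite(f'pics/{tag}.png',c['pixels'][:,:,::-1]); return c
def load(tag): return pickle.load(open(f'pics/{tag}.pkl','rb'))
def cloud(c):
    d=c['depth']; f=192/np.tan(np.radians(c['fov_y']/2))
    v,u=np.mgrid[:384,:512]
    P=np.stack([(u-c['cx'])/f*d,-(v-c['cy'])/f*d,-d,np.ones_like(d)],-1)
    W=P@np.linalg.inv(np.array(c['extrinsics'])).T
    W=W[...,:3]; W[d<=0]=np.nan; return W
E
python3 - <<'E'
from h import *
a=grab('scene','s0');b=grab('top','t0')
print(robot.state())
for c in(a,b): print({k:(v if k not in('pixels','depth') else 0) for k,v in c.items()})
cv2.imwrite('pics/st.png',np.vstack([cv2.resize(x['pixels'][:,:,::-1],(400,300)) for x in (a,b)]))
E
```

```text
{'time': 0.1, 'joints': array([ 1.00068227e+00,  1.81463439e-01,  1.60787243e+00, -4.63834620e-05,
        1.35382683e+00, -2.06313060e-01]), 'joint_vel': array([ 4.58728692e-05, -1.36441914e-03, -4.34238358e-04, -1.02935379e-03,
        6.21227818e-04, -8.70531101e-04]), 'joint_torque': array([ 1.01727121e-03, -4.45881844e+01, -3.52229977e+01,  1.50951558e-05,
        4.15990929e-03,  3.17971671e-05]), 'eef_pos': array([204.35139005, 536.96940539, 249.19328919]), 'orientation': array([-2.76199397e-04,  1.80894057e-01,  9.83502274e-01, -7.35176908e-04]), 'contact_force': array([-0.09651751,  0.33638453,  0.93430109]), 'moment': array([-0.005717  , -0.02653697,  0.07810361]), 'finger_force': 0.0, 'gripper_width': 85.5969557102925}
{'pixels': 0, 'depth': 0, 'fov_y': 48.59603590688218, 'cx': 257.0006310068181, 'cy': 196.57916893145853, 'extrinsics': array([[ 6.25232890e-01,  7.80355760e-01,  1.13455237e-02,
        -3.71116450e+02],
       [-4.88276619e-01,  3.79791236e-01,  7.85712772e-01,
         1.27388303e+02],
       [ 6.08826558e-01, -4.96793221e-01,  6.18487444e-01,
        -1.41782902e+03],
       [ 0.00000000e+00,  0.00000000e+00,  0.00000000e+00,
         1.00000000e+00]])}
{'pixels': 0, 'depth': 0, 'fov_y': 45.79127364309946, 'cx': 252.46068854241955, 'cy': 196.16522306422198, 'extrinsics': array([[ 2.56008989e-02, -9.99380028e-01, -2.41692861e-02,
         1.41656586e+01],
       [ 9.94754281e-01,  2.30722603e-02,  9.96573732e-02,
        -6.04294020e+02],
       [-9.90379483e-02, -2.65938192e-02,  9.94728231e-01,
        -1.19616166e+03],
       [ 0.00000000e+00,  0.00000000e+00,  0.00000000e+00,
         1.00000000e+00]])}
```

View pics/t0.png

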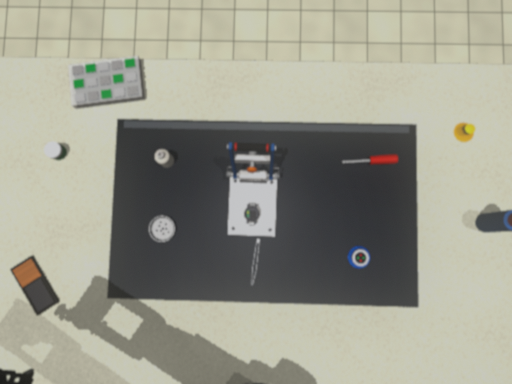

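View pics/s0.png

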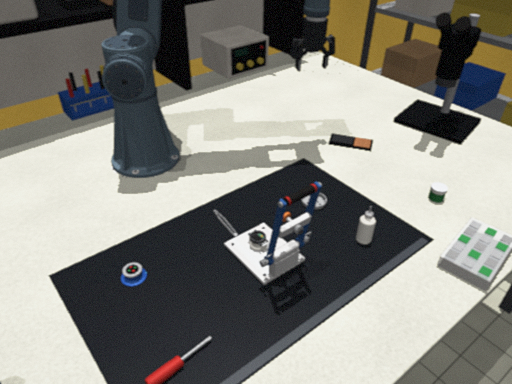

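The top view shows the watch back on the blue cushion at (360,258), the case at (252,213), the yoke near (252,165), the tweezers at (256,262), and the dish and bottle to the left. In the scene view the cushion is at (133,272), the case at (259,238) and the grip bar at (303,192).

```bash
python3 - <<'E'
from h import *
for n,box in(('t0',(345,243,375,273)),('s0',(115,258,152,290))):
    c=load(n);W=cloud(c);p=c['pixels'].astype(int)
    u0,v0,u1,v1=box; w=W[v0:v1,u0:u1].reshape(-1,3);q=p[v0:v1,u0:u1].reshape(-1,3)
    m=(w[:,2]>20)&(w[:,2]<36); print(n,'cover',m.sum(),np.nanmean(w[m],0),np.nanmin(w[m],0),np.nanmax(w[m],0), np.nanpercentile(w[:,2],[5,50,95]))
    m=(q[:,2]>q[:,0]+60); print(' blue',m.sum(),np.nanmedian(w[m],0))
c=load('t0');W=cloud(c)
print('case z',np.round(W[204:224,240:266:3,2]).astype(int))
print(W[213,252])
# plate
w=W[170:240,222:284].reshape(-1,3); m=(w[:,2]>9)&(w[:,2]<19)
print('plate',cv2.minAreaRect(w[m][:,:2].astype(np.float32)))
for n,(u,v) in(('t0',(252,213)),('s0',(259,238)),('s0',(303,192)),('t0',(253,158))): print(n,cloud(load(n))[v-2:v+3,u-2:u+3].reshape(25,3).mean(0))
w=cloud(load('s0')).reshape(-1,3)
m=(w[:,2]>245)&(w[:,2]<275)&(w[:,0]>500)&(w[:,0]<900)&(abs(w[:,1])<150);print('bar',w[m].mean(0),m.sum())
E
```

```text
t0 cover 220 [ 446.87225272 -260.72553854   26.01255029] [ 424.90290085 -282.1262924    20.40538148] [ 467.16712866 -239.70052425   32.95568632] [-2.49702548  2.85645932 28.1923615 ]
 blue 124 [ 452.5503267  -246.11343177    3.91119522]
s0 cover 227 [ 450.20697749 -260.68632736   25.55559348] [ 426.98563531 -281.42091582   20.13704832] [ 470.74157875 -237.48672724   30.91960874] [-1.26548974  2.16153061 26.71393663]
 blue 209 [ 464.39254934 -269.37235898    4.84358537]
case z [[                  14                   14                   15
                    12                   33                   14
                    12                   16 -9223372036854775808]
 [                  12                   14                   15
                    16                   39                   39
                    13                   15                   14]
 [                  12                   17                    6
                    14                   49                   42
                    13                   16                   14]
 [                  14         
[... 2976 characters left out ...]
                  17                   20                   42
                    15                   13                   13]
 [                  14                   17                   13
                    38                   37                   37
                    12                   16                   14]]
[557.53692835  28.66225213  42.23912893]
plate ((573.367431640625, 26.200782775878906), (137.6806640625, 168.0912322998047), 89.29340362548828)
t0 [557.67978563  28.7218331   39.94129297]
s0 [nan nan nan]
s0 [nan nan nan]
t0 [680.20463159  25.93200583 181.20872951]
bar [694.70322586  22.9062683  262.5076044 ] 437<stdin>:8: RuntimeWarning: invalid value encountered in cast
```

>>> {"fn": "step_arm", "kwargs": {"xyz": [[0,0,0],[0,0,0],[0,0,0],[-12,-40,0],[-12,-40,0],[-12,-40,0],[-12,-40,0],[-12,-40,0],[-12,-40,0],[-12,-40,0]], "rot": [[0,0,-7],[0,0,-7],[0,0,-6.8],[0,0,0],[0,0,0],[0,0,0],[0,0,0],[0,0,0],[0,0,0],[0,0,0]], "fingers": [-1,-1,-1,-1,-1,-1,-1,-1,-1,-1]}}

```text
time: 0.93
eef_pos: [287.9, 256.2, 249.7]
orientation: [0.0, -0.0, 1.0, -0.0]
contact_force: [0.5, -0.7, -0.3]
gripper_width: 85.6
finger_force: 0.0
```

>>> {"fn": "step_arm", "kwargs": {"xyz": [[-12,-40,0],[-12,-40,0],[-12,-40,0],[-12,-40,0],[-12,-40,0],[-12,-40,0],[-12,-40,0],[-12,-40,0],[-12,-40,0],[-12,-40,0]], "rot": [[0,0,0],[0,0,0],[0,0,0],[0,0,0],[0,0,0],[0,0,0],[0,0,0],[0,0,0],[0,0,0],[0,0,0]], "fingers": [-1,-1,-1,-1,-1,-1,-1,-1,-1,-1]}}

```text
time: 1.77
eef_pos: [407.4, -143.4, 249.8]
orientation: [0.0, 0.001, 1.0, 0.0]
contact_force: [0.8, 0.5, 1.5]
gripper_width: 85.4
finger_force: 0.0
```

>>> {"fn": "step_arm", "kwargs": {"xyz": [[-12,-40,0],[-12,-40,0],[-12,-40,20],[0,0,20],[0,0,0],[0,0,0]], "rot": [[0,0,0],[0,0,0],[0,0,0],[0,0,0],[0,0,0],[0,0,0]], "fingers": [-1,-1,-1,-1,-1,-1]}}

```text
time: 2.27
eef_pos: [441.1, -256.1, 210.4]
orientation: [-0.002, 0.001, 1.0, 0.002]
contact_force: [0.5, -0.3, -0.3]
gripper_width: 85.1
finger_force: 0.0
```

```bash
python3 - <<'E'
from h import *
c=grab('wrist','w1');s=robot.state();print(s['eef_pos'],s['orientation'],s['contact_force'])
E=np.linalg.inv(c['extrinsics']);print(E.round(3),c['fov_y'],c['cx'],c['cy'])
E
```

```text
[ 441.83906929 -256.18312516  211.84537167] [-6.23696560e-04  2.52005973e-04  9.99999508e-01  7.28675072e-04] [ 0.35128104 -0.07889519  0.14229586]
[[ 1.00000e-03 -9.53000e-01 -3.03000e-01  3.63085e+02]
 [ 1.00000e+00  2.00000e-03 -2.00000e-03 -2.56565e+02]
 [ 3.00000e-03 -3.03000e-01  9.53000e-01  3.33081e+02]
 [ 0.00000e+00  0.00000e+00  0.00000e+00  1.00000e+00]] 66.39775605704634 255.72994617644184 190.6725537736618
```

View pics/w1.png

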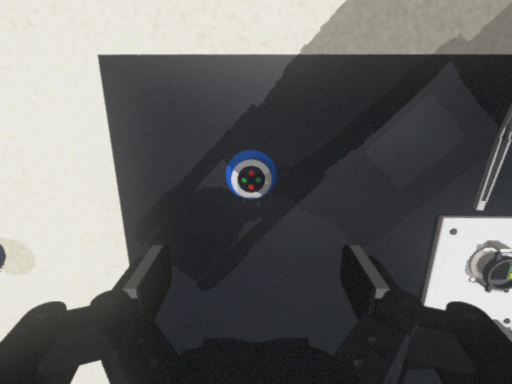

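The wrist view shows the watch back, with its dark window, centred on the blue cushion at about (250,180). The case is at (493,268).

```bash
cat >> h.py <<'E'
def ray(c,u,v):
    f=192/np.tan(np.radians(c['fov_y']/2));E=np.linalg.inv(c['extrinsics'])
    return E[:3,3],E[:3,:3]@np.array([(u-c['cx'])/f,-(v-c['cy'])/f,-1])
def atz(c,u,v,z):
    o,d=ray(c,u,v);return o+d*(z-o[2])/d[2]
def tri(obs):
    A=np.zeros((3,3));b=np.zeros(3)
    for c,u,v in obs:
        o,d=ray(c,u,v);d=d/np.linalg.norm(d);M=np.eye(3)-np.outer(d,d);A+=M;b+=M@o
    return np.linalg.solve(A,b)
E
python3 - <<'E'
from h import *
c=load('w1');W=cloud(c);p=c['pixels'].astype(int)
sub=np.s_[140:210,215:290];w=W[sub];q=p[sub];print('z pct',np.nanpercentile(w[...,2],[2,50,80,95]))
m=(w[...,2]>20)&(w[...,2]<40)
print('cover',m.sum(),np.nanmean(w[m],0),np.nanmin(w[m],0),np.nanmax(w[m],0))
g=(q.min(-1)>110)&(q.max(-1)-q.min(-1)<40)
g=g.astype(np.uint8);n,l,st,ce=cv2.connectedComponentsWithStats(g);k=1+st[1:,4].argmax()
cn,_=cv2.findContours((l==k).astype(np.uint8),0,1);e=cv2.fitEllipse(max(cn,key=len));print(e)
u,v=e[0][0]+215,e[0][1]+140;print(u,v,atz(c,u,v,25))
ring=w[l==k];print('ring z',np.nanmedian(ring,0))
t=load('t0');pt=t['pixels'][240:276,342:378].astype(int)
g=((pt.min(-1)>110)).astype(np.uint8);n,l,st,ce=cv2.connectedComponentsWithStats(g);k=1+st[1:,4].argmax();cn,_=cv2.findContours((l==k).astype(np.uint8),0,1);e=cv2.fitEllipse(max(cn,key=len));print(e)
print('tri',tri([(c,u,v),(t,e[0][0]+342,e[0][1]+240)]))
E
```

```text
z pct [-2.07190206 -0.13530262 23.10646264 25.19749505]
cover 1240 [ 447.00727598 -261.39588962   24.20793508] [ 425.83113931 -282.89858244   20.11605651] [ 469.43024041 -240.02536439   27.97303033]
((35.50645446777344, 38.49065399169922), (35.054012298583984, 36.10979080200195), 102.15039825439453)
250.50645446777344 178.49065399169922 [ 447.15346926 -261.44942718   25.        ]
ring z [ 442.44620837 -267.71673608   23.49283684]
((18.11159896850586, 17.36824607849121), (16.347497940063477, 16.709983825683594), 152.44625854492188)
tri [ 447.41934698 -261.4969552    24.11084884]
```

>>> {"fn": "step_arm", "kwargs": {"xyz": [[-5.5,-5.3,30],[0,0,40],[0,0,40],[0,0,30],[0,0,10],[0,0,0],[0,0,0]], "rot": [[0,0,0],[0,0,0],[0,0,0],[0,0,0],[0,0,0],[0,0,0],[0,0,0]], "fingers": [-1,-1,-1,-1,-1,-1,-1]}}

```text
time: 2.9
eef_pos: [448.8, -262.5, 63.8]
orientation: [0.001, -0.0, 1.0, -0.001]
contact_force: [1.6, -0.3, 1.7]
gripper_width: 85.5
finger_force: 0.0
```

```bash
python3 - <<'E'
from h import *
S=[]
for i in range(3):
    c=grab('wrist','w2');S.append(robot.state()['eef_pos'])
print(np.array(S).round(2),robot.state()['contact_force'])
W=cloud(c);m=(W[...,2]>19)&(W[...,2]<30)&(abs(W[...,0]-447)<30)&(abs(W[...,1]+261)<30)
print('cover',m.sum(),W[m].mean(0),W[m].min(0),W[m].max(0))
print(np.linalg.inv(c['extrinsics'])[:3,3])
E
```

```text
[[ 449.39 -263.27   64.64]
 [ 449.55 -263.56   64.87]
 [ 449.45 -263.62   64.8 ]] [ 0.16491524 -0.63043643  0.1404366 ]
cover 3817 [ 446.39311687 -261.19966475   24.14497153] [ 425.76098999 -282.8526959    19.32082983] [ 470.20736554 -239.22976222   27.10462825]
[ 370.66828539 -263.26520394  187.00047383]
```

>>> {"fn": "step_arm", "kwargs": {"xyz": [[2.5,2.3,14],[0,0,14],[0,0,10],[0,0,0],[0,0,0],[0,0,0]], "rot": [[0,0,0],[0,0,0],[0,0,0],[0,0,0],[0,0,0],[0,0,0]], "fingers": [-1,-1,-1,-1,-1,-1]}}

```text
time: 3.55
eef_pos: [445.9, -260.7, 25.0]
orientation: [0.001, 0.0, 1.0, -0.001]
contact_force: [0.1, -0.7, 0.2]
gripper_width: 85.2
finger_force: 0.0
```

>>> {"fn": "step_arm", "kwargs": {"xyz": [[0,0,0],[0,0,0],[0,0,0],[0,0,0],[0,0,0],[0,0,0],[0,0,0],[0,0,0],[0,0,0],[0,0,0]], "rot": [[0,0,0],[0,0,0],[0,0,0],[0,0,0],[0,0,0],[0,0,0],[0,0,0],[0,0,0],[0,0,0],[0,0,0]], "fingers": [0,0,0.2,0.3,0.4,1,1,1,1,1]}}

```text
time: 4.38
eef_pos: [445.5, -260.3, 24.9]
orientation: [0.0, 0.0, 1.0, -0.0]
contact_force: [-2.4, 1.5, 7.3]
gripper_width: 40.8
finger_force: 59.4
```

```bash
python3 - <<'E'
from h import *
c=grab('wrist','w3');s=robot.state();print(s['eef_pos'],s['contact_force'],s['moment'],s['gripper_width'],s['finger_force'])
im=c['pixels'][:,:,::-1][150:384,130:390];cv2.imwrite('pics/w3c.png',cv2.resize(im,None,fx=2.5,fy=2.5,interpolation=cv2.INTER_CUBIC))
E
```

```text
[ 445.54253719 -260.30072904   24.85175047] [-1.97442459  2.60105498  7.66484492] [ 0.19652245  0.24995449 -0.05142144] 40.865433317827396 59.43417928589042
```

View pics/w3c.png

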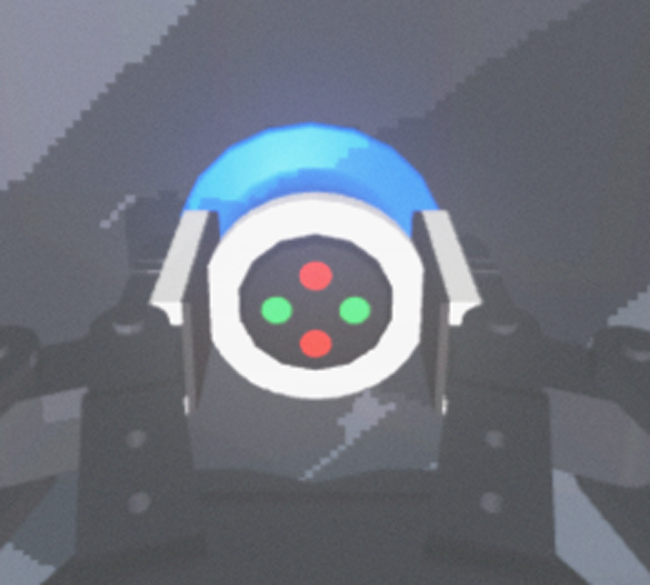

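The pads hold the flange on both sides, level, with the window at about (255,270) in the full frame. I'll lift.

>>> {"fn": "step_arm", "kwargs": {"xyz": [[0,0,-3],[0,0,-5],[0,0,-10],[0,0,-20],[0,0,-30],[0,0,-30],[0,0,-20],[0,0,0],[0,0,0]], "rot": [[0,0,0],[0,0,0],[0,0,0],[0,0,0],[0,0,0],[0,0,0],[0,0,0],[0,0,0],[0,0,0]], "fingers": [1,1,1,1,1,1,1,1,1]}}

```text
time: 5.18
eef_pos: [446.1, -260.8, 143.9]
orientation: [0.001, 0.0, 1.0, -0.001]
contact_force: [-0.2, 0.9, -2.0]
gripper_width: 40.5
finger_force: 60.5
```

```bash
python3 - <<'E'
from h import *
c=grab('wrist','w4');s=robot.state();print(s['eef_pos'],s['contact_force'],s['gripper_width'],s['finger_force'])
W=cloud(c);R=W-s['eef_pos'];m=(abs(R[...,0])<24)&(abs(R[...,1])<19)&(abs(R[...,2])<15)
r=R[m];print('held rel',m.sum(),r.mean(0),r.min(0),r.max(0))
A=np.c_[r,np.ones(len(r))];
cc=c['pixels'][m].min(-1)>110
q=r[cc];co=np.linalg.lstsq(np.c_[q[:,:2],np.ones(len(q))],q[:,2],rcond=None)[0];print('flange plane',co,len(q))
E
```

```text
[ 445.22349682 -260.02091102  142.36234537] [ 0.19748263  0.55637275 -1.21281895] 40.565126512878564 60.4953396320343
held rel 5435 [ 0.91777215 -0.37983827  0.79663797] [-19.24135291 -18.98493792  -4.98192607] [23.98733993 18.98686251  3.80665215]
flange plane [ 0.00265591 -0.00301518  0.10799498] 553
```

>>> {"fn": "step_arm", "kwargs": {"xyz": [[-10,21,0],[-17,36,0],[-17,36,0],[-17,36,0],[-17,36,0],[-17,36,0],[-17,36,0],[-17,36,0],[-6,15,0],[0,0,0]], "rot": [[0,0,0],[0,0,0],[0,0,0],[0,0,0],[0,0,0],[0,0,0],[0,0,0],[0,0,0],[0,0,0],[0,0,0]], "fingers": [1,1,1,1,1,1,1,1,1,1]}}

```text
time: 6.07
eef_pos: [580.1, 31.7, 140.0]
orientation: [-0.001, -0.002, 1.0, 0.001]
contact_force: [-0.2, -0.2, -0.9]
gripper_width: 40.6
finger_force: 60.5
```

```bash
python3 - <<'E'
from h import *
c=grab('wrist','w5');c=grab('wrist','w5');s=robot.state();print(s['eef_pos'],s['contact_force'],s['gripper_width'],s['finger_force'])
E
```

```text
[579.2424956   28.45056314 140.12543161] [ 0.95562809 -0.0949634  -0.02319269] 40.73714009088004 60.54749608039856
```

View pics/w5.png

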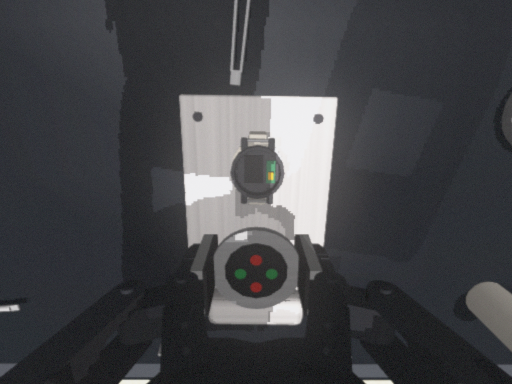

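The open case is at about (257,171), unobstructed. The held watch back is level at (257,269), and the plate's front screws are at (198,117) and (318,119).

>>> {"fn": "step_arm", "kwargs": {"xyz": [[10,25,-25],[10,25,-25],[0,0,0],[0,0,0],[0,0,0]], "rot": [[0,0,0],[0,0,0],[0,0,0],[0,0,0],[0,0,0]], "fingers": [1,1,1,1,1]}}

```text
time: 6.58
eef_pos: [560.0, 76.5, 191.2]
orientation: [-0.001, 0.001, 1.0, -0.0]
contact_force: [-0.2, -0.7, -1.1]
gripper_width: 40.5
finger_force: 60.6
```

```bash
python3 - <<'E'
from h import *
c=grab('wrist','w6');c=grab('wrist','w6');s=robot.state();print(s['eef_pos'],s['contact_force'])
def fitz(P):
    A=np.c_[2*P[:,:2],np.ones(len(P))];s=np.linalg.lstsq(A,(P[:,:2]**2).sum(1),rcond=None)[0]
    return s[:2],np.sqrt(s[2]+s[0]**2+s[1]**2)
for n in('w5','w6'):
    c=load(n);W=cloud(c)
    # rim band
    m=(abs(W[...,0]-557.5)<26)&(abs(W[...,1]-28.5)<26)&(W[...,2]>42.5)&(W[...,2]<49)
    w=W[m];print(n,'rim',m.sum(),w.mean(0),np.percentile(w[:,2],[10,50,90]))
    for _ in range(4):
        ce,r=fitz(w);e=abs(np.hypot(*(w[:,:2]-ce).T)-r);w=w[e<3]
    print('  circ',ce,r,len(w))
    m=(W[...,2]>10)&(W[...,2]<18)&(abs(W[...,0]-573)<95)&(abs(W[...,1]-27)<75)
    # left/right edge yaw using front part
    w=W[m];xs=np.arange(490,560,3);L=[];R=[]
    for x in xs:
        k=w[abs(w[:,0]-x)<1.5][:,1]
        if len(k)>30:L.append((x,np.percentile(k,99.5)));R.append((x,np.percentile(k,.5)))
    print('  edges',np.polyfit(*np.array(L).T,1),np.polyfit(*np.array(R).T,1),np.mean(L,0),np.mean(R,0),'front x',np.percentile(w[:,0],.3))
E
```

```text
[559.81427394  76.36267311 190.48600488] [ 0.13170551 -0.65196272 -0.55787204]
w5 rim 532 [556.33524801  30.57825116  43.46238135] [42.74500416 43.42080034 44.2076953 ]
  circ [556.80190946  30.35874259] 19.219470231614547 532
  edges [ 0.06526524 59.32666299] [-1.86212602e-02 -2.33913856e+01] [529.          93.85197489] [529.         -33.24203223] front x 499.6988101278636
w6 rim 346 [556.13842866  30.43320224  43.49548077] [42.69227899 43.43729235 44.3509696 ]
  circ [556.85459444  30.49056308] 19.2169407988517 346
  edges [0.16903407 3.46738862] [-2.09403756e-02 -2.18794960e+01] [529.          92.88640927] [529.         -32.95695474] front x 499.6371785046892
```

```bash
python3 - <<'E'
from h import *
for n,p in(('w5',[579.2,28.45,140.1]),('w6',[559.8,76.4,190.5])):
    c=load(n);W=cloud(c);R=W-p
    m=(np.hypot(R[...,0]-1.5,R[...,1])<23.5)&(abs(R[...,1])<18.5)&(R[...,2]>-3)&(R[...,2]<6)
    z=R[m];print(n,m.sum(),np.percentile(z[:,2],[5,25,50,75,95]))
    # white-ish discrimination: window height>flange: fit window center by depth? use LED ellipse/dark colour
    w=R[(abs(R[...,1])<8)&(R[...,2]>-2)&(R[...,2]<6)&(abs(R[...,0])<40)];print('  x extent flange',np.percentile(w[:,0],[.5,99.5]))
    g=c['pixels'].astype(int); sat=(g.max(-1)-g.min(-1)>70)&m
    l,k,st,ce=cv2.connectedComponentsWithStats(sat.astype(np.uint8))
    q=[R[k==i].mean(0) for i in range(1,l) if st[i,4]>5];print('  leds',np.round(q,2).tolist(), np.mean(q,0))
    E=np.linalg.inv(c['extrinsics']);print('  cam-p',E[:3,3]-p)
E
```

```text
w5 5207 [-2.34521692 -1.64942148 -0.89415593  0.01606335  0.78724554]
  x extent flange [-19.08162587  23.80171124]
  leds [[-4.6, 1.07, 0.39], [10.42, 1.09, 0.41]] [2.9101751  1.08006587 0.40176035]
  cam-p [-77.70632304   0.92986316 122.54089476]
w6 5249 [-2.0163051  -1.34434266 -0.5866209   0.35311202  1.16686927]
  x extent flange [-19.45907852  23.86565281]
  leds [[-5.03, -0.26, 0.84], [2.86, 7.17, 0.65], [3.13, -7.63, 0.8], [10.03, -0.28, 0.77]] [ 2.74990914 -0.25135232  0.76403812]
  cam-p [-7.81604354e+01  5.38051437e-02  1.22745670e+02]
```

>>> {"fn": "step_arm", "kwargs": {"xyz": [[2.7,-20,10],[3,-25.7,30],[0,0,30],[0,0,25],[0,0,10],[0,0,0],[0,0,0],[0,0,0]], "rot": [[0,0,0],[0,0,0],[0,0,0],[0,0,0],[0,0,0],[0,0,0],[0,0,0],[0,0,0]], "fingers": [1,1,1,1,1,1,1,1]}}

```text
time: 7.35
eef_pos: [555.9, 31.9, 88.3]
orientation: [0.001, 0.0, 1.0, -0.0]
contact_force: [0.1, 0.1, -0.6]
gripper_width: 40.7
finger_force: 60.7
```

```bash
python3 - <<'E'
from h import *
S=[]
for i in range(4):
    a=grab('scene','s1');S.append(robot.state()['eef_pos'])
print(np.array(S).round(2),robot.state()['contact_force'])
E
```

```text
[[556.18  31.94  88.7 ]
 [556.18  32.06  88.8 ]
 [556.02  32.1   88.67]
 [555.8   32.18  88.45]] [-0.12045974 -0.3659422   0.04616773]
```

>>> {"fn": "step_arm", "kwargs": {"xyz": [[1.9,-1.4,0],[0,0,12],[0,0,12],[0,0,8],[0,0,0],[0,0,0],[0,0,0]], "rot": [[0,0,0],[0,0,0],[0,0,0],[0,0,0],[0,0,0],[0,0,0],[0,0,0]], "fingers": [1,1,1,1,1,1,1]}}

```text
time: 8.13
eef_pos: [552.9, 30.8, 53.7]
orientation: [0.0, 0.0, 1.0, 0.0]
contact_force: [5.8, 1.2, -9.1]
gripper_width: 40.6
finger_force: 68.9
```

```bash
python3 - <<'E'
from h import *
S=[]
for i in range(4):
    a=grab('wrist','w7');S.append(robot.state()['eef_pos'])
b=grab('scene','s2')
print(np.array(S).round(2),robot.state()['contact_force'])
print(np.linalg.inv(a['extrinsics'])[:3,3]-S[-1])
A=cv2.resize(b['pixels'][205:270,225:305],(640,520),interpolation=cv2.INTER_CUBIC)[:,:,::-1]
w=a['pixels'][150:384,150:370,::-1];w=cv2.resize(w,(0,0),fx=520/234,fy=520/234)
cv2.imwrite('pics/v2.png',cv2.resize(np.hstack([A,w]),(800,368)))
E
```

```text
[[552.92  30.77  53.72]
 [552.91  30.8   53.72]
 [552.9   30.79  53.72]
 [552.91  30.79  53.72]] [ 6.27049452  0.17357833 -8.02547337]
[-7.84621389e+01 -7.52273148e-02  1.22384107e+02]
```

View pics/v2.png

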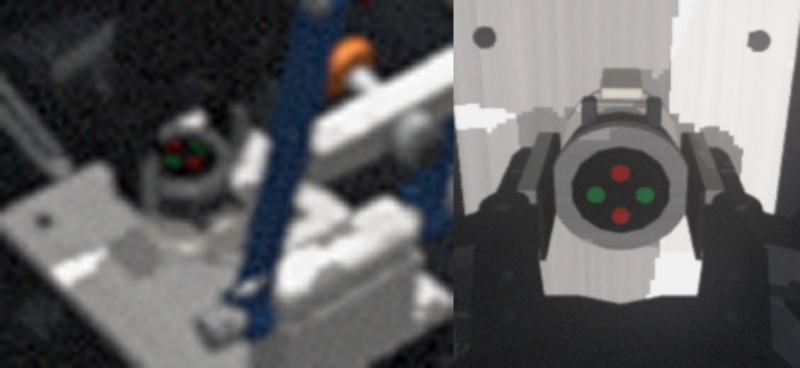

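```bash
python3 - <<'E'
from h import *
s=robot.state();print(s)
c=load('w7');W=cloud(c);p=s['eef_pos'];R=W-p
m=(np.hypot(R[...,0]-2,R[...,1])<21)&(abs(R[...,1])<18.5)&(R[...,2]>-6)&(R[...,2]<6)
q=R[m];co=np.linalg.lstsq(np.c_[q[:,:2],np.ones(len(q))],q[:,2],rcond=None)[0];print(m.sum(),co)
g=c['pixels'].astype(int); sat=(g.max(-1)-g.min(-1)>60)&m
l,k,st,ce=cv2.connectedComponentsWithStats(sat.astype(np.uint8))
q=[R[k==i].mean(0) for i in range(1,l) if st[i,4]>5];print('leds',np.round(q,2).tolist(),np.mean(q,0))
m=(abs(W[...,0]-557)<32)&(abs(W[...,1]-30.5)<24)&(W[...,2]>38)&(W[...,2]<47);print('case visible',m.sum(),W[m].min(0),W[m].max(0))
E
```

```text
{'time': 8.3833, 'joints': array([-1.58862942e-01,  3.92908266e-01,  1.78648714e+00,  2.69268074e-04,
        9.62095345e-01, -1.72883906e+00]), 'joint_vel': array([-0.0002457 ,  0.0002383 , -0.00076467, -0.00029793, -0.00023811,
       -0.00071887]), 'joint_torque': array([ 1.19510042e-01, -4.98907435e+01, -2.62421340e+01, -2.65936162e-01,
        1.83004472e+00,  9.15090088e-03]), 'eef_pos': array([552.87957856,  30.79094159,  53.71124133]), 'orientation': array([6.77434855e-05, 4.87085079e-04, 9.99999874e-01, 1.01032935e-04]), 'contact_force': array([ 6.27049452,  0.17357833, -8.02547337]), 'moment': array([ 0.02433693, -0.94041351,  0.00678346]), 'finger_force': 68.90417682006955, 'gripper_width': 40.80398217143319}
4863 [ 0.00857649  0.00265709 -0.63724395]
leds [[-4.96, -0.27, 0.5], [10.0, -0.27, 0.6]] [ 2.51793041 -0.26725971  0.54668258]
case visible 684 [530.18582514   6.50319529  38.00016956] [549.46958112  54.43509931  46.93367318]
```

The watch back hovers level just above the case. There is already light rubbing, and x is about 1.5 mm short. I'll correct it and lower slowly, watching the force.

>>> {"fn": "step_arm", "kwargs": {"xyz": [[-1.5,0,0],[0,0,0],[0,0,0]], "rot": [[0,0,0],[0,0,0],[0,0,0]], "fingers": [1,1,1]}}

```text
time: 8.63
eef_pos: [553.0, 30.8, 53.7]
orientation: [-0.002, 0.0, 1.0, 0.0]
contact_force: [0.1, -1.8, -7.7]
gripper_width: 40.5
finger_force: 68.9
```

>>> {"fn": "step_arm", "kwargs": {"xyz": [[0,0,1],[0,0,0],[0,0,0]], "rot": [[0,0,0],[0,0,0],[0,0,0]], "fingers": [1,1,1]}}

```text
time: 8.88
eef_pos: [553.1, 30.8, 53.6]
orientation: [-0.001, 0.0, 1.0, 0.0]
contact_force: [-5.3, -2.3, -0.7]
gripper_width: 40.8
finger_force: 69.5
```

The soft pads, gripping 41 mm wide, are pinching the 42 mm case itself. I'll ease the grip slightly so they still hold the 44 mm flange but clear the case.

>>> {"fn": "step_arm", "kwargs": {"xyz": [[0,0,0],[0,0,0],[0,0,0]], "rot": [[0,0,0],[0,0,0],[0,0,0]], "fingers": [0.04,0.04,0.04]}}

```text
time: 9.13
eef_pos: [553.1, 30.8, 53.6]
orientation: [-0.001, 0.0, 1.0, 0.0]
contact_force: [-3.9, -1.9, -0.8]
gripper_width: 40.5
finger_force: 69.5
```

>>> {"fn": "step_arm", "kwargs": {"xyz": [[0,0,0],[0,0,0]], "rot": [[0,0,0],[0,0,0]], "fingers": [0.0,0.0]}}

```text
time: 9.3
eef_pos: [555.3, 30.7, 54.5]
orientation: [0.001, 0.0, 1.0, -0.0]
contact_force: [0.4, -0.3, 0.5]
gripper_width: 43.0
finger_force: 15.9
```

```bash
cat > held.py <<'E'
from h import *
import sys
c=grab('wrist',sys.argv[1]);W=cloud(c);s=robot.state();p=s['eef_pos'];R=W-p
print(p,s['contact_force'],s['gripper_width'],s['finger_force'])
m=(np.hypot(R[...,0]-2,R[...,1])<21)&(abs(R[...,1])<18.5)&(R[...,2]>-8)&(R[...,2]<6)
q=R[m];co=np.linalg.lstsq(np.c_[q[:,:2],np.ones(len(q))],q[:,2],rcond=None)[0];print(m.sum(),co)
g=c['pixels'].astype(int); sat=(g.max(-1)-g.min(-1)>60)&m
l,k,st,ce=cv2.connectedComponentsWithStats(sat.astype(np.uint8))
q=[R[k==i].mean(0) for i in range(1,l) if st[i,4]>5];print('leds',np.round(q,2).tolist(),np.mean(q,0),'world',np.mean(q,0)+p)
E
python3 held.py w8
```

```text
[555.48697123  30.74924119  54.67358838] [0.1323521  0.14803317 0.0793985 ] 42.55461709786579 15.917638534301659
4863 [ 0.00797395  0.00266838 -0.37797575]
leds [[-5.12, -0.29, 0.78], [9.75, -0.23, 0.74]] [ 2.31170046 -0.25975377  0.76010741] world [557.7986717   30.48948742  55.43369579]
```

>>> {"fn": "step_arm", "kwargs": {"xyz": [[0.8,0,1],[0,0,1],[0,0,0],[0,0,0]], "rot": [[0,0,0],[0,0,0],[0,0,0],[0,0,0]], "fingers": [0,0,0,0]}}

```text
time: 9.68
eef_pos: [553.7, 30.8, 52.0]
orientation: [0.0, 0.0, 1.0, -0.0]
contact_force: [-1.5, -0.2, -0.3]
gripper_width: 42.7
finger_force: 15.9
```

>>> {"fn": "step_arm", "kwargs": {"xyz": [[0,0,1],[0,0,0],[0,0,0]], "rot": [[0,0,0],[0,0,0],[0,0,0]], "fingers": [0,0,0]}}

```text
time: 9.93
eef_pos: [553.6, 30.8, 50.9]
orientation: [-0.0, 0.0, 1.0, 0.0]
contact_force: [0.4, 0.1, 0.4]
gripper_width: 42.7
finger_force: 15.9
```

>>> {"fn": "step_arm", "kwargs": {"xyz": [[0,0,1],[0,0,0],[0,0,0]], "rot": [[0,0,0],[0,0,0],[0,0,0]], "fingers": [0,0,0]}}

```text
time: 10.18
eef_pos: [553.5, 30.7, 49.9]
orientation: [-0.0, 0.0, 1.0, 0.0]
contact_force: [0.1, -0.5, -0.6]
gripper_width: 42.7
finger_force: 15.9
```

>>> {"fn": "step_arm", "kwargs": {"xyz": [[-0.5,0,0.7],[0,0,0],[0,0,0]], "rot": [[0,0,0],[0,0,0],[0,0,0]], "fingers": [0,0,0]}}

```text
time: 10.43
eef_pos: [554.1, 30.7, 49.3]
orientation: [0.0, 0.0, 1.0, 0.0]
contact_force: [-0.5, 0.3, -0.2]
gripper_width: 42.8
finger_force: 15.9
```

>>> {"fn": "step_arm", "kwargs": {"xyz": [[0,0,0.7],[0,0,0],[0,0,0]], "rot": [[0,0,0],[0,0,0],[0,0,0]], "fingers": [0,0,0]}}

```text
time: 10.68
eef_pos: [554.2, 30.7, 48.7]
orientation: [0.0, 0.0, 1.0, -0.0]
contact_force: [0.4, 0.3, 1.2]
gripper_width: 42.9
finger_force: 16.0
```

Contact may be starting (1.2 N). One more small step.

>>> {"fn": "step_arm", "kwargs": {"xyz": [[0,0,0.7],[0,0,0],[0,0,0]], "rot": [[0,0,0],[0,0,0],[0,0,0]], "fingers": [0,0,0]}}

```text
time: 10.93
eef_pos: [554.2, 30.7, 48.5]
orientation: [0.0, 0.0, 1.0, -0.0]
contact_force: [-2.1, 1.1, 5.6]
gripper_width: 43.1
finger_force: 16.1
```

```bash
python3 held.py w9
```

```text
[554.2538144   30.73918962  48.47074828] [-1.00123669  1.03523267  5.42048822] 42.83948488939813 16.13172073455644
4893 [ 0.00923175 -0.00205521 -0.13431316]
leds [[-4.96, -0.26, 1.02], [9.84, -0.17, 1.09]] [ 2.44219657 -0.21670922  1.05624538] world [556.69601097  30.5224804   49.52699366]
```

Seated: 5 N of contact, level, and centred on the rim. I'll release gently and retreat up.

>>> {"fn": "step_arm", "kwargs": {"xyz": [[0,0,-0.5],[0,0,0],[0,0,0],[0,0,0],[0,0,0],[0,0,0]], "rot": [[0,0,0],[0,0,0],[0,0,0],[0,0,0],[0,0,0],[0,0,0]], "fingers": [-0.02,-0.04,-0.1,-0.3,-0.6,-0.9]}}

```text
time: 11.48
eef_pos: [554.0, 30.7, 48.3]
orientation: [-0.0, 0.0, 1.0, 0.0]
contact_force: [-0.2, -1.0, 0.5]
gripper_width: 77.3
finger_force: 0.0
```

>>> {"fn": "step_arm", "kwargs": {"xyz": [[0,0,-5],[0,0,-10],[0,0,-20],[0,0,-35],[0,0,-35],[0,0,-35],[0,0,0],[0,0,0]], "rot": [[0,0,0],[0,0,0],[0,0,0],[0,0,0],[0,0,0],[0,0,0],[0,0,0],[0,0,0]], "fingers": [-0.9,-0.9,-0.9,-0.9,-0.9,-0.9,-0.9,-0.9]}}

```text
time: 12.15
eef_pos: [556.1, 30.5, 192.3]
orientation: [0.003, 0.0, 1.0, -0.001]
contact_force: [0.6, -0.3, -1.2]
gripper_width: 80.9
finger_force: 0.0
```

```bash
python3 - <<'E'
from h import *
c=grab('wrist','w10');c=grab('wrist','w10');a=grab('scene','s3');s=robot.state();print(s['eef_pos'],s['contact_force'],s['gripper_width'],s['joints'])
W=cloud(c)
m=(np.hypot(W[...,0]-556.8,W[...,1]-30.4)<24)&(W[...,2]>40)&(W[...,2]<55);w=W[m]
f=np.hypot(w[:,0]-556.8,w[:,1]-30.4);q=w[(f>16.5)&(f<21)];print('flange',len(q),q.mean(0),np.linalg.lstsq(np.c_[q[:,:2]-[556.8,30.4],np.ones(len(q))],q[:,2],rcond=None)[0],np.percentile(q[:,2],[5,95]),w.min(0),w.max(0))
# bar in scene camera
W=cloud(a);g=a['pixels'].astype(int);
m=(W[...,2]>235)&(W[...,2]<285)&(abs(W[...,0]-690)<40)&(abs(W[...,1]-28)<70)
w=W[m];print('bar',m.sum(),w.mean(0),np.percentile(w,[1,99],axis=0));
red=m&(g[...,0]>g[...,1]+50);dk=m&(g.max(-1)<80);print('red',red.sum(),'dark',W[dk].mean(0),dk.sum(),np.percentile(W[dk],[2,98],axis=0))
l,k,st,ce=cv2.connectedComponentsWithStats(red.astype(np.uint8));print([(W[k==i].mean(0).round(1),st[i,4],ce[i].round(1)) for i in range(1,l)])
im=np.hstack([cv2.resize(c['pixels'],(512,384)),cv2.resize(a['pixels'][150:310,200:360],(384,384),interpolation=cv2.INTER_CUBIC)])[:,:,::-1]
cv2.imwrite('pics/v3.png',cv2.resize(im,(800,343)))
E
```

```text
[553.1753111   30.8699591  187.45960401] [-0.68659478 -1.23207614 -0.18581169] 81.34324599877719 [-1.58495815e-01  2.00098514e-01  1.71730951e+00 -2.69757963e-05
  1.22613864e+00 -1.72849994e+00]
flange 564 [556.21821956  30.46982648  47.45571774] [ 6.24058699e-04 -1.96095780e-03  4.74562177e+01] [46.4170709  48.48305576] [534.553823     8.76737741  40.09071129] [578.66074326  51.49893871  51.1579601 ]
bar 485 [694.42427846  22.80279179 260.25106586] [[681.66897125 -24.84653057 236.13558778]
 [701.10462687  79.38347468 268.68589791]]
red 47 dark [694.73720107  22.48321717 259.00745291] 361 [[682.90965877 -23.62803489 236.87686136]
 [700.81969764  75.52310698 268.4337813 ]]
[(array([694.9,  63.1, 266. ]), np.int32(21), array([314.1, 186.2])), (array([694. ,  -6.1, 265.5]), np.int32(26), array([288.3, 199.2]))]
```

View pics/v3.png

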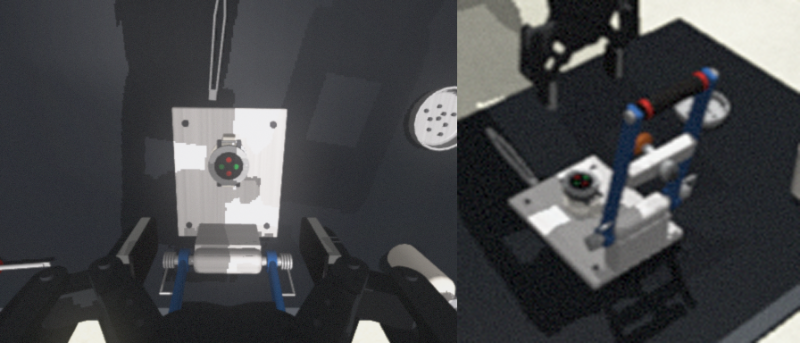

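The watch back sits seated and level: its flange top is 4.0 mm above the measured rim, with no tilt. The red rings put the bar middle near (690, 28.5, 260). Next I raise the arm and turn so the fingers close along the press's x.

>>> {"fn": "step_arm", "kwargs": {"xyz": [[0,0,-15],[0,0,-16],[0,0,-16],[0,0,-16],[0,0,-16],[0,0,-16],[0,0,-16],[0,0,-16],[0,0,-16],[0,0,-16]], "rot": [[0,0,7],[0,0,7],[0,0,7],[0,0,7],[0,0,7],[0,0,7],[0,0,7],[0,0,7],[0,0,7],[0,0,7]], "fingers": [-0.5,-0.5,-0.5,-0.5,-0.5,-0.5,-0.5,-0.5,-0.5,-0.5]}}

```text
time: 13.13
eef_pos: [553.4, 30.8, 346.1]
orientation: [-0.002, 0.576, 0.817, -0.001]
contact_force: [-0.5, 0.4, 0.2]
gripper_width: 64.4
finger_force: 0.0
```

>>> {"fn": "step_arm", "kwargs": {"xyz": [[0,0,0],[0,0,0],[0,0,0],[0,34,0],[0,34,0],[0,34,0],[0,34,0],[0,0,0],[0,0,0]], "rot": [[0,0,7],[0,0,7],[0,0,7],[0,0,0],[0,0,0],[0,0,0],[0,0,0],[0,0,0],[0,0,0]], "fingers": [-0.5,-0.5,-0.5,-0.5,-0.5,-0.5,-0.5,-0.5,-0.5]}}

```text
time: 13.88
eef_pos: [690.4, 28.1, 342.3]
orientation: [-0.003, 0.714, 0.701, -0.002]
contact_force: [-0.5, -0.9, 0.7]
gripper_width: 64.0
finger_force: 0.0
```

```bash
python3 - <<'E'
from h import *
c=grab('wrist','w11');c=grab('wrist','w11');s=robot.state();print(s['eef_pos'],s['orientation'],s['contact_force'],s['gripper_width'],s['joints'])
print(np.linalg.inv(c['extrinsics']).round(3))
W=cloud(c);g=c['pixels'].astype(int)
m=(W[...,2]>235)&(W[...,2]<285)&(abs(W[...,0]-690)<40)&(abs(W[...,1]-28)<60);w=W[m];print(m.sum(),w.mean(0),np.percentile(w,[2,98],axis=0))
red=m&(g[...,0]>g[...,1]+50);l,k,st,ce=cv2.connectedComponentsWithStats(red.astype(np.uint8));print([(W[k==i].mean(0).round(1),st[i,4],ce[i].round(1)) for i in range(1,l) if st[i,4]>8])
E
```

```text
[689.3081576   28.37497637 345.48087297] [-0.00136696  0.71349343  0.70065973 -0.00109525] [-0.56254693  0.61656107 -0.20246779] 63.80373196800905 [-1.30433284e-01  3.84865340e-01  1.16335954e+00 -4.01260679e-05
  1.59687077e+00 -1.12284401e-01]
[[ 1.00000e+00  1.60000e-02  1.00000e-02  6.91706e+02]
 [-1.80000e-02  9.52000e-01  3.06000e-01  1.06438e+02]
 [-5.00000e-03 -3.06000e-01  9.52000e-01  4.66408e+02]
 [ 0.00000e+00  0.00000e+00  0.00000e+00  1.00000e+00]]
3178 [690.8623867   33.11382219 263.33311081] [[681.36058232 -20.08989211 249.53427668]
 [699.78615944  81.21647613 267.12964114]]
[(array([691.9,  63.7, 265.2]), np.int32(166), array([258.7, 160.7])), (array([691.1,  -6.2, 265.3]), np.int32(113), array([259., 250.]))]
```

View pics/w11.png

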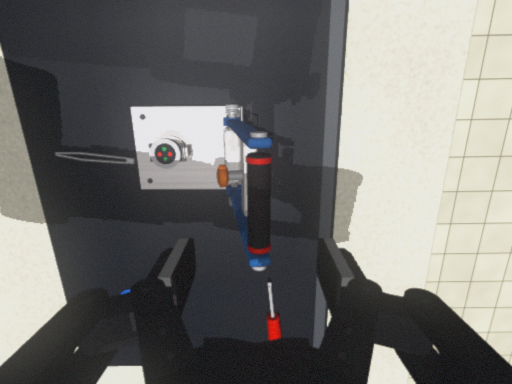

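The bar runs between red rings at (259,161) and (259,250), centred between the fingers. The watch back is still seated at (166,152). I'll descend and pinch.

>>> {"fn": "step_arm", "kwargs": {"xyz": [[0,1,25],[0,0,25],[0,0,20],[0,0,10],[0,0,3],[0,0,0],[0,0,0]], "rot": [[0,0,0],[0,0,0],[0,0,0],[0,0,0],[0,0,0],[0,0,0],[0,0,0]], "fingers": [-0.5,-0.5,-0.5,-0.5,-0.5,-0.5,-0.5]}}

```text
time: 14.57
eef_pos: [691.5, 28.2, 266.4]
orientation: [0.001, 0.714, 0.701, 0.001]
contact_force: [1.0, 0.0, 0.7]
gripper_width: 63.7
finger_force: 0.0
```

>>> {"fn": "step_arm", "kwargs": {"xyz": [[0,0,0],[0,0,0],[0,0,0],[0,0,0],[0,0,0],[0,0,0],[0,0,0],[0,0,0],[0,0,0]], "rot": [[0,0,0],[0,0,0],[0,0,0],[0,0,0],[0,0,0],[0,0,0],[0,0,0],[0,0,0],[0,0,0]], "fingers": [0,0.3,0.4,0.5,0.6,1,1,1,1]}}

```text
time: 15.32
eef_pos: [691.4, 28.2, 265.1]
orientation: [0.0, 0.714, 0.701, 0.0]
contact_force: [0.5, 0.4, 4.8]
gripper_width: 16.0
finger_force: 58.6
```

>>> {"fn": "step_arm", "kwargs": {"xyz": [[0,-16.4,-2.2],[0,-16.6,-0.7],[0,-16.6,0.7],[0,-16.4,2.2],[0,-16.2,3.6],[0,-15.8,5],[0,0,0],[0,0,0]], "rot": [[0,0,0],[0,0,0],[0,0,0],[0,0,0],[0,0,0],[0,0,0],[0,0,0],[0,0,0]], "fingers": [1,1,1,1,1,1,1,1]}}

```text
time: 15.98
eef_pos: [592.8, 29.6, 257.0]
orientation: [0.001, 0.714, 0.701, 0.0]
contact_force: [-0.8, -1.5, 7.1]
gripper_width: 16.0
finger_force: 60.1
```

>>> {"fn": "step_arm", "kwargs": {"xyz": [[0,-15.3,6.3],[0,-14.7,7.7],[0,-14,8.9],[0,-13.2,10.1],[0,-12.2,11.2],[0,-11.2,12.2],[0,0,0],[0,0,0]], "rot": [[0,0,0],[0,0,0],[0,0,0],[0,0,0],[0,0,0],[0,0,0],[0,0,0],[0,0,0]], "fingers": [1,1,1,1,1,1,1,1]}}

```text
time: 16.65
eef_pos: [510.5, 30.8, 198.8]
orientation: [-0.001, 0.714, 0.701, -0.002]
contact_force: [-6.4, -4.0, 9.5]
gripper_width: 16.0
finger_force: 60.7
```

>>> {"fn": "step_arm", "kwargs": {"xyz": [[0,-10,13.1],[0,-8.9,14],[0,-7.6,14.7],[0,-6.3,15.3],[0,-5,15.8],[0,0,0],[0,0,0]], "rot": [[0,0,0],[0,0,0],[0,0,0],[0,0,0],[0,0,0],[0,0,0],[0,0,0]], "fingers": [1,1,1,1,1,1,1]}}

```text
time: 17.23
eef_pos: [473.2, 31.3, 125.4]
orientation: [-0.001, 0.713, 0.701, -0.002]
contact_force: [-5.2, -5.3, 5.6]
gripper_width: 15.9
finger_force: 60.6
```

```bash
python3 - <<'E'
from h import *
a=grab('scene','s4');c=grab('wrist','w12');s=robot.state();print(s['eef_pos'],s['contact_force'],s['gripper_width'],s['finger_force'],s['joints'])
im=np.hstack([cv2.resize(a['pixels'][180:310,190:340],(443,384),interpolation=cv2.INTER_CUBIC),c['pixels']])[:,:,::-1]
cv2.imwrite('pics/v4.png',cv2.resize(im,(800,322)))
E
```

```text
[473.36050363  31.34187546 125.9285116 ] [-4.61890309 -4.38600589  4.41150798] 15.685701531196468 60.643842816352844 [-0.18340587  0.11620727  1.95658961 -0.00247538  1.07207203 -0.1643002 ]
```

View pics/v4.png

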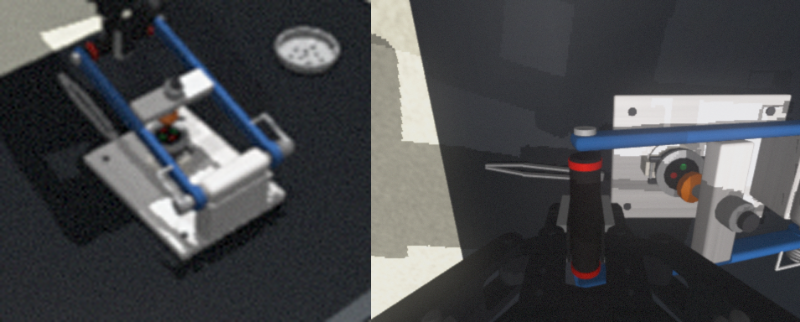

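The yoke is tracking well. The bar is pinched and the orange foot at (690,187) in the right half is approaching the back. I'll go on to just before touch.

>>> {"fn": "step_arm", "kwargs": {"xyz": [[0,-2.5,11],[0,-1.7,11],[0,-1.2,9],[0,0,0],[0,0,0]], "rot": [[0,0,0],[0,0,0],[0,0,0],[0,0,0],[0,0,0]], "fingers": [1,1,1,1,1]}}

```text
time: 17.75
eef_pos: [467.9, 31.4, 94.6]
orientation: [-0.001, 0.713, 0.701, -0.002]
contact_force: [-5.2, -5.2, 4.5]
gripper_width: 16.1
finger_force: 60.7
```

```bash
cat > bar.py <<'E'
from h import *
import sys
c=grab('wrist',sys.argv[1]);s=robot.state();p=s['eef_pos'];print(p,s['contact_force'],s['gripper_width'],s['finger_force'])
W=cloud(c);g=c['pixels'].astype(int);red=(g[...,0]>g[...,1]+50)&(abs(W[...,0]-p[0])<20)&(abs(W[...,1]-30)<50)
l,k,st,ce=cv2.connectedComponentsWithStats(red.astype(np.uint8))
for i in range(1,l):
    if st[i,4]>15: w=W[k==i];print('ring',w.mean(0).round(1),'top',np.percentile(w[:,2],90).round(1),st[i,4],ce[i].round(0))
# side arm (blue) slope along x -> yoke angle
b=(g[...,2]>g[...,0]+50)&(W[...,1]>60)&(W[...,1]<95)&(W[...,2]>50)&(W[...,0]<640);w=W[b]
if len(w)>50:
    xs=np.arange(w[:,0].min()+10,w[:,0].max()-5,5);q=[(x,np.percentile(w[abs(w[:,0]-x)<2.5][:,2],85)) for x in xs if (abs(w[:,0]-x)<2.5).sum()>8]
    f=np.polyfit(*np.array(q).T,1);print('arm slope deg',np.degrees(np.arctan(f[0])),'top z at bar/100/hinge',np.polyval(f,[467,557,657]).round(1),len(q),xs[[0,-1]].round())
E
python3 bar.py w13
```

```text
[467.97953999  31.43587554  94.8375914 ] [-3.78953098 -5.10265121  4.66504494] 15.859616448616778 60.741344690322876
ring [468.3  66.8  94.6] top 96.6 394 [255. 198.]
ring [467.4  -3.   94.8] top 96.7 250 [256. 326.]
arm slope deg -4.941314381137008 top z at bar/100/hinge [96.5 88.7 80. ] 22 [472. 577.]
```

>>> {"fn": "step_arm", "kwargs": {"xyz": [[-0.3,-0.3,3],[-0.3,-0.2,3],[0,-0.2,3],[0,0,2.5],[0,0,0],[0,0,0]], "rot": [[0,0,0],[0,0,0],[0,0,0],[0,0,0],[0,0,0],[0,0,0]], "fingers": [1,1,1,1,1,1]}}

```text
time: 18.3
eef_pos: [467.4, 31.3, 83.9]
orientation: [-0.001, 0.713, 0.701, -0.001]
contact_force: [-6.0, -2.5, 10.2]
gripper_width: 15.6
finger_force: 61.4
```

```bash
python3 bar.py w14
```

```text
[467.37052845  31.35933405  83.9686356 ] [-6.79078956 -2.2273337   9.6443626 ] 15.76678980785652 61.36599540710449
ring [467.6  66.8  84. ] top 86.0 398 [255. 198.]
ring [466.9  -3.1  84. ] top 85.9 256 [256. 326.]
arm slope deg -1.7337235428618065 top z at bar/100/hinge [85.7 83.  79.9] 21 [471. 571.]
```

>>> {"fn": "step_arm", "kwargs": {"xyz": [[0,0,2],[0,0,2],[0,0,1.5],[0,0,1],[0,0,0],[0,0,0],[0,0,0]], "rot": [[0,0,0],[0,0,0],[0,0,0],[0,0,0],[0,0,0],[0,0,0],[0,0,0]], "fingers": [1,1,1,1,1,1,1]}}

```text
time: 18.93
eef_pos: [467.3, 31.4, 77.7]
orientation: [-0.001, 0.713, 0.701, -0.001]
contact_force: [-7.5, -2.4, 11.4]
gripper_width: 15.7
finger_force: 61.6
```

```bash
python3 bar.py w15; python3 - <<'E'
from h import *
# pin / cross block heights before touch vs now
for n in('w13','w14','w15'):
    W=cloud(load(n));m=(abs(W[...,0]-557)<25)&(abs(W[...,1]-30)<36)&(W[...,2]>55)
    w=W[m];print(n,len(w),np.percentile(w[:,2],[50,80,99,99.8]).round(1))
E
```

```text
[467.28981398  31.37851325  77.66496286] [-7.30929128 -3.05603449 11.76699935] 15.815081294587232 61.58901751041412
ring [467.6  66.8  77.7] top 79.7 398 [255. 198.]
ring [466.7  -2.9  77.8] top 79.6 251 [256. 326.]
arm slope deg 0.20118338157528767 top z at bar/100/hinge [79.3 79.7 80. ] 21 [471. 571.]
w13 9260 [ 92.2  98.3 110.2 110.7]
w14 9781 [ 86.6  95.9 107.5 107.9]
w15 10228 [ 83.4  94.6 107.5 107.9]
```

The yoke is level to 0.2°. The bar force of 11.6 N matches the half-in figure. The pin's rise relative to the block gives about 6.2 mm of plunger travel. One hold and a final look.

>>> {"fn": "step_arm", "kwargs": {"xyz": [[0,0,0],[0,0,0],[0,0,0],[0,0,0],[0,0,0],[0,0,0]], "rot": [[0,0,0],[0,0,0],[0,0,0],[0,0,0],[0,0,0],[0,0,0]], "fingers": [1,1,1,1,1,1]}}

```text
time: 19.48
eef_pos: [467.3, 31.3, 77.7]
orientation: [-0.001, 0.713, 0.701, -0.001]
contact_force: [-7.4, -3.5, 11.7]
gripper_width: 15.9
finger_force: 61.6
```

```bash
python3 bar.py w16; python3 - <<'E'
from h import *
a=grab('scene','s5');c=load('w16')
im=np.hstack([cv2.resize(a['pixels'][180:310,190:340],(443,384),interpolation=cv2.INTER_CUBIC),c['pixels']])[:,:,::-1]
cv2.imwrite('pics/v5.png',cv2.resize(im,(800,322)))
E
```

```text
[467.29749667  31.36394265  77.68154374] [-7.46367973 -3.49416208 12.50063879] 15.62075775528111 61.58837020397186
ring [467.6  66.8  77.7] top 79.8 402 [255. 198.]
ring [466.7  -3.   77.8] top 79.8 249 [256. 326.]
arm slope deg 0.19968681311837813 top z at bar/100/hinge [79.4 79.7 80. ] 21 [471. 571.]
```

View pics/v5.png

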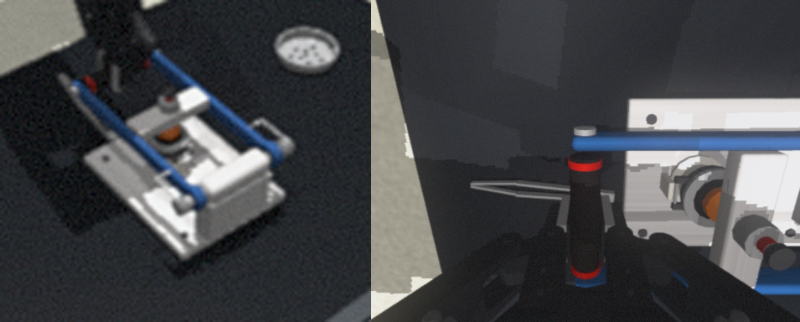

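The yoke is level, the orange foot presses on the middle of the watch back (715,205), the red-ringed pin is raised at (765,243), and the tweezers are undisturbed.

```bash
python3 -c "
from cell import robot
print(robot.job_done())"
```

```text
the job is handed in; nothing more can be done
None
```

I handed the job in at about 19.5 s: the watch back is seated level on the case and released, and the arm is holding the yoke level with the plunger about half in (measured about 6.2 of 12 mm) and the bar steady at about 12 N.

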